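Flip the pot tile over the ramp edge and tray it smooth side up

TASK

The terracotta tile lies with its ribs up. Turn it over by letting it drop, overhanging, on the raised edge of the wooden ramp so that it tumbles and lands on the cork pad ribs down (do not turn it over in the gripper; if it lands ribs up, drop it again). Then pick it up again and lay it flat in the middle of the shallow wooden tray, smooth side up and lengthwise in it, let go, and leave the tin and the seedling where they stand.

Things in the scene. Friction and masses are not known exactly. Their poses are not given: they have to be found in the camera images.
- tile: loose terracotta tile 110 x 60 x 16 mm (x, y, z), 0.16 to 0.26 kg; one face smooth, the other with two ribs 4 mm high, 10 wide, 50 long along y at x = +-36 mm: 20 mm high in all. Origin: centre of the smooth face; z points out of the ribbed face (up at the start; turned over it points down, the origin then 20 mm above the support). Starts on the desk, right or left of the stand
- stand: flip stand fixed to the desk: plywood base 245 x 160 x 8 mm with a cork landing pad 185 x 150 mm (x -137 to +47 mm, top at 12 mm); a ramp over its far part on a post at x = +85 mm. Origin on the desk, z up; a tile tumbles towards its -x, roughly towards the robot
- ramp: the wooden ramp of the stand, 75 mm long, 56 mm wide (along the stand's y), 8 mm thick; from its raised edge it falls away at 20 degrees towards the stand's +x; origin in the middle of the raised edge. Fixed. Nothing is between the raised edge and the pad below it
- ramp_edge (a point): middle of the ramp's raised edge, 115 mm above the desk, at x = +45 mm, y = 0 of the stand; the edge runs along the stand's y. A level tile let go 5 mm above it, lengthwise along the stand's x, its centre about 20 mm out over the pad (towards -x), tips off and usually lands turned over
- landing (a point): the centre of the cork pad's top, 12 mm above the desk, 90 mm in front of the edge
- tray: shallow open wooden tray, fixed, outside 160 x 126 x 16 mm (x, y, z), walls and floor 8 mm thick, inside 144 x 110 mm and 8 mm deep; origin under its centre on the desk, long side along its x
- seed_tin: bystander: round tin, 59 mm wide, 34 mm high, loose; origin under its centre
- seedling: bystander: small plant in a soil plug, 28 x 24 x 92 mm, loose; origin under its centre
Not all that is in view belongs to the job. There is more than one size of the tile; the job needs the larger.

How it is judged:
By the outcome, as a careful person would: the job done as asked, in the order asked, and still so for the second after the job is handed in, with the robot touching nothing.
It also fails if it takes over 61 s, if anything falls off the work surface, if the arm or the gripper's body presses on something with over 40 N, if the wrist force passes 120 N, or if a joint passes its speed limit or range.

ROBOT

A 7-joint arm with a two-finger parallel gripper is mounted at the origin on the work surface; the furniture and walls round the work are solid. World frame = base frame: x ahead of the robot, y to its left, z up, the work surface at z = 0. Lengths are in mm, angles in rad, forces in N, time in s.
With the tool pointing down it reaches from about 400 to 850 mm from the base axis. Payload 10.4 kg.
Tool frame: the origin (TCP) lies at the very end of the fingers, on their centre line; the grasp point (between the pads) lies 19 mm behind it (arm.pinch_z is the distance from the TCP to the grasp point, in mm); z points along the fingers, y is the line along which they close (so a half turn about z gives the same grasp; the last joint's range is limited). The gripper opens to 85 mm and grips with 20 to 120 N. Pads are 22 mm wide; open, the fingers measure 114 mm over their backs; the gripper's body (76 mm by 85 mm) begins 54 mm behind the grasp point. The pads swing forward as they close: fully open they stand 13 mm farther back than shut.
Start: joints at [-1.284, 0.332, -0.065, 1.46, 0.022, 1.35, -0.088], TCP at [190.529, 595.273, 231.338] pointing down, gripper open.
Joint ranges: [-2.6, 2.6], [-0.5, 2.12], [-1.47, 1.34], [0.16, 2.42], [-1.27, 4.41], [0.06, 2.06], [-2.6, 2.6]. Speed limits (rad/s): [2.22, 2.22, 2.79, 2.79, 3.14, 3.14, 3.14].

INTERFACE

Orientations are given as a unit quaternion [w, x, y, z].
In Python, from workcell import arm gives the robot as it stands. The module is installed in compiled form; this text tells all that it offers.
- The arm moves only by the tool play_rows, never from a script. Its arguments are lists of equal length, an entry for each row: "dp": the shift along the tool's x, y, z in units of 0.1 m (1.0 is 0.1 m), a list of three; "yaw": the turn about the tool's z in units of 120 degrees (1.0 is 120 degrees). A call has exactly 5 rows; each row is the pose to reach, as a shift and turn from the pose commanded when the call began, along the tool's axes at that moment; what a row does not reach only later rows make up. A row lasts 1/12 s, in which the tool goes at most 41.7 mm and 7.16 degrees, less where a joint would pass 70% of its speed; a pose out of reach is approached as far as the arm can. A call with a number of a shift or a turn outside -1 to 1 is refused whole. A call with a gripper value outside its range is refused whole. "claw" is the opening, from -1 (shut) to 1 (fully open), set as the call begins (left out, the last holds). The fingers move at their own pace and stop on an object; "squeeze" is the grip in N (left out, the last holds). Time passes only in rows, so rows that repeat a pose let the fingers close, or fill a call up. It gives the time, the measured TCP pose, the force, the opening and the grip force at its end, in the units of the state.
- arm.get_obs(): the state, without advancing time (a new reading comes with each control period).
- arm.get_image(name): name is "scene" or "top" or "wrist"; returns a dict with "color" (400x640x3 uint8, blue, green, red), "range_z" (400x640 float32, mm along the optical axis (not along the pixel's ray), 0 where there is no reading), "fx", "fy", "cx", "cy" (pixels), "view" (4x4, takes a point from world to camera coordinates); the wrist camera has in their place "tool_from_camera" (4x4, takes a point from camera to tool coordinates, whose origin is the TCP and whose axes are the flange's). Camera axes: x right, y up, looking along -z (the intrinsics and any distortion apply to the point x, -y, -z); pixel columns grow to the right and rows downward; lengths in mm; the calibration is good to about 2 mm. A picture is of the moment at which its call begins: read the wrist's pose just before it.
- arm.finish_job(): hands the job in; it is judged then, once.
The state is a dict: "time_s": time; "qpos": joint angles; "dq": joint speeds; "joint_efforts": joint torques, N m; "ee_pos": TCP position; "tool_rot": TCP orientation; "force": force on the tool from outside, world axes, zero at the start; "torque": the same for the moment, N m; "finger_gap": finger opening in mm; "grasp_force": force on a finger pad.
Only numpy, scipy, OpenCV 4.12 (cv2) and the standard library are available. Lean on these libraries where they do the work, as an engineer would, in place of code of your own. Each camera call takes 0.05 s, during which the arm holds its last target. There are 200 camera calls.

## Working session

There is one attempt and no reset: what is moved stays moved. The work goes in short steps, Python scripts to look and compute and a tool call to move; the robot and the scene stay as the last step left them, time stands still between calls to the robot, and variables do not carry over. Pictures are saved under pics/ and viewed, at most 10 in all, crops included, and the job is handed in when it is done.

Besides the shell and the picture viewer there is one more tool, called after "Emit:" as name(argument=value, ...), one argument or row to a line, values as JSON. play_rows: Moves the arm, as the interface text tells. Shifts and turns lie within -1 to 1; 1 stands for 0.1 m of shift or 120 degrees of turn. Its arguments: {"type":"object","properties":{"dp":{"type":"array","items":{"type":"array","items":{"type":"number"}}},"yaw":{"type":"array","items":{"type":"number"}},"claw":{"type":"number"},"squeeze":{"type":"number"}},"required":["dp","yaw"]}

```bash
mkdir -p pics; cat > h.py <<'E'
import numpy as np, cv2
from scipy.spatial.transform import Rotation as R
from workcell import arm
def shot(n):
    o=arm.get_obs(); d=arm.get_image(n)
    if n=="wrist":
        w,x,y,z=o["tool_rot"]; T=np.eye(4); T[:3,:3]=R.from_quat([x,y,z,w]).as_matrix(); T[:3,3]=o["ee_pos"]
        d["c2w"]=T@np.array(d["tool_from_camera"])
    else: d["c2w"]=np.linalg.inv(np.array(d["view"]))
    return d
def pts(d):  # world point per pixel from depth
    z=d["range_z"]; v,u=np.mgrid[:z.shape[0],:z.shape[1]]
    P=np.stack([(u-d["cx"])/d["fx"]*z,-(v-d["cy"])/d["fy"]*z,-z,np.ones_like(z)],-1)
    return (P@d["c2w"].T)[...,:3]
def ray(d,u,v,h):
    c=d["c2w"]; r=c[:3,:3]@np.array([(u-d["cx"])/d["fx"],-(v-d["cy"])/d["fy"],-1]); o=c[:3,3]
    return o+r*(h-o[2])/r[2]
E
python3 - <<'E'
from h import *
print(arm.get_obs(), arm.pinch_z)
for n in("top","scene"):
    d=shot(n); cv2.imwrite(f"pics/{n}0.png",d["color"]); P=pts(d); np.savez(f"{n}0.npz",P=P,c=d["color"],c2w=d["c2w"],k=[d["fx"],d["fy"],d["cx"],d["cy"]])
    print(n,d.keys(),d["c2w"].round(2),[d[k] for k in("fx","fy","cx","cy")],(d["range_z"]==0).mean(), {k:d[k] for k in d if 'dist' in k})
E
```

```text
{'time_s': 0.0, 'qpos': array([-1.28359579,  0.33288484, -0.06467897,  1.46098212,  0.02160394,
        1.34989189, -0.0884971 ]), 'dq': array([-5.08828325e-04, -3.60889303e-05, -1.16951460e-03,  3.29382801e-04,
        5.13868013e-04, -3.95049696e-04, -2.12847131e-04]), 'joint_efforts': array([-3.97919503e-04, -6.25448442e+01,  4.92306682e-02, -3.91609168e+01,
        1.62539788e-02,  9.97570722e-03, -5.13307907e-05]), 'ee_pos': array([190.44292295, 594.8675542 , 230.48830514]), 'tool_rot': array([-7.37789054e-05,  1.54278687e-01,  9.88027098e-01, -7.31637902e-04]), 'force': array([-0.3126543 ,  0.72311011, -0.09149158]), 'torque': array([-0.00558699,  0.03668223,  0.05284298]), 'grasp_force': 0.0, 'finger_gap': 85.32329017436606} 18.700000000000003
top dict_keys(['color', 'range_z', 'fx', 'fy', 'cx', 'cy', 'view', 'c2w']) [[ 3.00000e-02  9.80000e-01 -2.20000e-01  3.63040e+02]
 [-1.00000e+00  2.00000e-02 -1.00000e-02 -1.00000e-01]
 [-0.00000e+00  2.20000e-01  9.80000e-01  1.10283e+03]
 [ 0.00000e+00  0.00000e+00  0.00000e+00  1.00000e+00]] [384.1387079024797, 384.1387079024797, 320.3481534472813, 201.35614235101656] 0.00400390625 {}
scene dict_keys(['color', 'range_z', 'fx', 'fy', 'cx', 'cy', 'view', 'c2w']) [[ 9.5000e-01 -1.4000e-01  2.7000e-01  8.6876e+02]
 [ 3.0000e-01  4.1000e-01 -8.6000e-01 -9.8505e+02]
 [ 1.0000e-02  9.0000e-01  4.3000e-01  5.9474e+02]
 [ 0.0000e+00  0.0000e+00  0.0000e+00  1.0000e+00]] [454.6059119972229, 454.6059119972229, 314.70150303033427, 198.3975165120315] 0.00404296875 {}
```

View pics/top0.png

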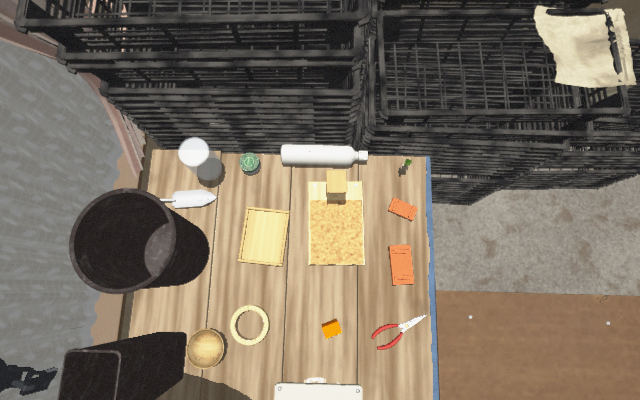

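View pics/scene0.png

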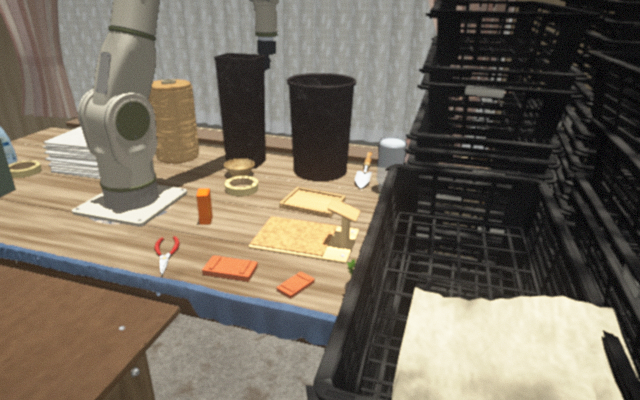

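Top view: large tile at (401,265), small tile at (403,209), stand pad at (336,232), ramp at (337,186), tray at (264,237), tin at (249,163), seedling at (405,167). The scene view shows the large tile at (230,268) with its ribs up. Next I measure them.

```bash
cat > m.py <<'E'
from h import *
def box(d,P,m,name,hm=None):
    n,l,s,c=cv2.connectedComponentsWithStats(m.astype(np.uint8))
    for i in range(1,n):
        if s[i,4]<60: continue
        mm=l==i; z=np.median(P[mm][:,2]); h=z if hm is None else hm
        ct=max(cv2.findContours(mm.astype(np.uint8),0,1)[0],key=cv2.contourArea)[:,0]
        q=np.array([ray(d,u,v,h)[:2] for u,v in ct],np.float32)
        r=cv2.minAreaRect(q); b=cv2.boxPoints(r); e=[b[1]-b[0],b[2]-b[1]]; L=max(e,key=np.linalg.norm)
        print(name,"px",c[i].round(),"c",np.round(r[0],1),"size",np.round(r[1],1),"long ang",round(np.degrees(np.arctan2(L[1],L[0])),1),"z",z.round(1),"area",s[i,4])
E
python3 - <<'E'
from m import *
for n in("top","scene"):
    f=np.load(n+"0.npz"); d=dict(c2w=f["c2w"],**dict(zip(("fx","fy","cx","cy"),f["k"]))); P=f["P"]; c=f["c"]
    hsv=cv2.cvtColor(c,cv2.COLOR_BGR2HSV).astype(int); H,S,V=hsv[...,0],hsv[...,1],hsv[...,2]
    if n=="top":
        for u,v in((401,265),(264,237),(264,212),(336,240),(336,200),(337,180),(337,196),(280,300),(249,163),(405,167)): print((u,v),hsv[v,u],P[v,u].round(1))
    z=P[...,2]
    box(d,P,(H<12)&(S>150)&(z<60)&(P[...,0]>250),n+" tile",16)
    if n=="top":
        roi=np.zeros(z.shape,bool); roi[160:275,230:380]=1
        box(d,P,roi&(z>85)&(z<135),"ramp")
        box(d,P,roi&(z>5)&(z<85)&(np.mgrid[:400,:640][1]<298),"tray",16)
        box(d,P,roi&(S>100)&(z>5)&(z<20)&(np.mgrid[:400,:640][1]>298),"stand",10)
        for y in range(180,275,4): print(y,hsv[y,336],P[y,336].round(0),end=" ")
    else:
        for x in range(325,362,3): print(x,P[212,x].round(0),end=" ")
E
python3 -c "
import cv2
a=cv2.imread('pics/top0.png')[140:280,225:425]
cv2.imwrite('pics/c1.png',cv2.resize(a,(800,560),interpolation=2))"
```

```text
(401, 265) [ 11 158 243] [ 428.7 -221.5   15.5]
(264, 237) [ 25  77 247] [498.6 167.3   6.8]
(264, 212) [ 27  74 247] [571.9 171.9   4.2]
(336, 240) [ 20 115 240] [494.5 -38.8  12. ]
(336, 200) [ 17 120 130] [611.8 -37.    9.6]
(337, 180) [ 23  93 243] [645.9 -35.6 103.2]
(337, 196) [ 19  88 136] [622.4 -39.5  15.6]
(280, 300) [ 19  74 217] [324.8 113.8  -0.5]
(249, 163) [ 62  59 186] [711.3 219.8  31.7]
(405, 167) [ 15  53 106] [ 707.7 -233.8   39.8]
top tile px [410. 212.] c [ 580.8 -248.5] size [26.2 39.5] long ang -17.6 z 11.3 area 66
top tile px [396. 265.] c [ 430.2 -219.9] size [105.4  58.2] long ang 4.0 z 16.1 area 144
top tile px [386. 327.] c [ 262.5 -176.6] size [11.8 61.9] long ang -72.1 z 9.5 area 80
ramp px [336. 181.] c [642.  -34.1] size [64.3 56.4] long ang 1.4 z 102.6 area 488
tray px [250. 166.] c [705.7 221.4] size [40.2 63. ] long ang -88.6 z 33.4 area 244
tray px [290. 161.] c [724.  104.7] size [ 9.3 47.7] long ang -88.6 z 38.6 area 63
tray px [264. 236.] c [502.6 164.9] size [129.5 162.5] long ang -5.1 z 9.0 area 2343
stand px [336. 231.] c [519.5 -37.9] size 
[... 734 characters left out ...]
. -40.  11.] 260 [ 18 118 236] [438. -40.  12.] 264 [ 24  75 243] [427. -40.   5.] 268 [ 17  71 216] [417. -41.  -2.] 272 [ 18  72 216] [405. -41.   2.] scene tile px [204. 215.] c [252.7 -20.7] size [ 33.2 114.4] long ang -57.3 z 26.6 area 159
scene tile px [230. 270.] c [ 437.  -233.5] size [111.8  71.5] long ang 4.4 z 15.2 area 486
scene tile px [295. 286.] c [ 596.2 -245. ] size [78.4 45.3] long ang 67.1 z 11.0 area 300
325 [562.  98.  14.] 328 [569. 104.  12.] 331 [578. 102.  15.] 334 [629. -63. 104.] 337 [636. -60. 103.] 340 [642. -57. 103.] 343 [648. -52. 102.] 346 [654. -47. 100.] 349 [660. -41.  98.] 352 [666. -33.  95.] 355 [672. -25.  92.] 358 [678. -20.  91.] 361 [652. 156.   0.]
```

View pics/c1.png

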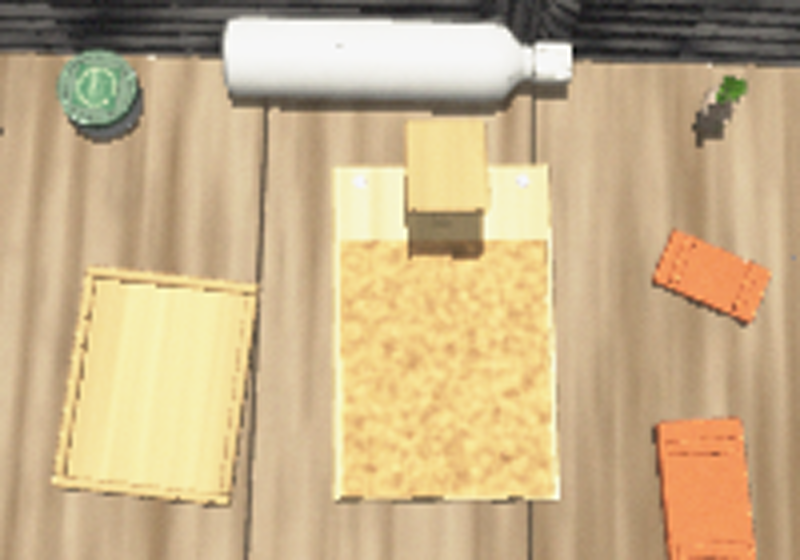

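The crop shows tin, bottle, stand, tray and both tiles clearly, with the large tile at the lower right and its ribs visible. I check the obstacles on the travel corridor, then move.

```bash
cat > mv.py <<'E'
# python3 mv.py x y z toolY_angle  -> shift in tool axes (units) and yaw (units) from measured pose
import sys; from h import *
x,y,z,a=map(float,sys.argv[1:5]); o=arm.get_obs(); w,i,j,k=o["tool_rot"]
M=R.from_quat([i,j,k,w]).as_matrix(); t=np.degrees(np.arctan2(M[1,1],M[0,1]))
print("t",o["time_s"],"at",o["ee_pos"].round(1),"toolY",t.round(2),"F",o["force"].round(1),"q7",o["qpos"].round(2),"gap",round(o["finger_gap"],1),round(o["grasp_force"],1))
print("dp units",((np.array([x,y,z])-o["ee_pos"])@M/100).round(3),"yaw units",round(-((a-t+180)%360-180)/120,3))
E
python3 mv.py 400 300 240 94
python3 - <<'E'
from h import *
A=np.concatenate([np.load(n+"0.npz")["P"].reshape(-1,3) for n in("top","scene")])
A=A[(A[:,2]>60)&(A[:,2]<900)]
for x in range(50,800,50):
    print(x,[int(A[(abs(A[:,0]-x)<25)&(abs(A[:,1]-y)<25)][:,2].max(initial=0)) for y in range(700,-400,-50)])
E
```

```text
t 0.1 at [190.5 594.9 230.6] toolY 72.25 F [-0.1  0.5  0.5] q7 [-1.28  0.33 -0.06  1.46  0.02  1.35 -0.09] gap 85.8 0.0
dp units [-2.895 -2.17  -0.091] yaw units -0.181
50 [0, 0, 530, 517, 0, 0, 0, 0, 0, 0, 0, 0, 454, 547, 540, 410, 297, 0, 0, 0, 0, 0]
100 [0, 0, 531, 414, 0, 373, 373, 372, 0, 0, 0, 0, 546, 547, 509, 0, 0, 0, 0, 0, 0, 0]
150 [0, 0, 532, 533, 320, 375, 0, 375, 0, 0, 0, 0, 0, 0, 0, 0, 0, 0, 0, 0, 0, 0]
200 [0, 0, 533, 535, 331, 375, 0, 375, 0, 0, 0, 0, 0, 0, 0, 0, 0, 0, 0, 0, 0, 0]
250 [0, 0, 534, 534, 0, 375, 376, 376, 0, 0, 0, 0, 0, 0, 93, 92, 0, 0, 0, 0, 0, 0]
300 [0, 0, 535, 491, 0, 0, 0, 0, 0, 0, 0, 0, 0, 0, 0, 92, 0, 0, 0, 0, 0, 0]
350 [0, 0, 536, 527, 318, 318, 319, 318, 0, 0, 0, 0, 0, 0, 0, 0, 0, 0, 0, 0, 0, 0]
400 [0, 0, 537, 531, 318, 302, 0, 318, 317, 0, 0, 0, 0, 0, 0, 0, 0, 0, 0, 0, 0, 0]
450 [0, 0, 538, 535, 318, 0, 0, 85, 319, 0, 0, 0, 0, 0, 0, 0, 0, 0, 0, 0, 0, 0]
500 [0, 0, 539, 540, 318, 253, 0, 317, 318, 0, 0, 0, 0, 0, 0, 0, 0, 0, 0, 0, 0, 0]
550 [0, 0, 540, 525, 317, 318, 317, 318, 0, 0, 0, 0, 0, 0, 0, 0, 0, 0, 0, 0, 0, 0]
600 [0, 0, 541, 541, 0, 0, 0, 0, 0, 0, 0, 0, 0, 0, 116, 116, 0, 0, 0, 0, 0, 0]
650 [0, 0, 542, 542, 0, 0, 0, 168, 165, 0, 0, 0, 0, 0, 110, 112, 0, 0, 0, 0, 0, 0]
700 [0, 0, 543, 544, 0, 0, 165, 168, 168, 0, 0, 0, 0, 0, 92, 94, 0, 0, 91, 91, 0, 0]
750 [0, 0, 544, 566, 562, 552, 552, 550, 165, 193, 0, 0, 61, 60, 62, 280, 263, 272, 273, 273, 273, 272]
```

Emit:
play_rows(
  dp=[
    [0,0,-0.14],
    [0,0,-0.3],
    [0,0,-0.48],
    [0,0,-0.66],
    [0,0,-0.8],
  ],
  yaw=[0,0,0,0,0],
  claw=1,
)

```text
time_s: 0.52
ee_pos: [190.5, 595.3, 312.4]
tool_rot: [-0.0, 0.154, 0.988, 0.0]
force: [-0.2, 0.5, 0.2]
finger_gap: 85.2
grasp_force: 0.0
```

Emit:
play_rows(
  dp=[
    [0,0,-0.16],
    [0,0,-0.32],
    [0,0,-0.48],
    [0,0,-0.64],
    [0,0,-0.8],
  ],
  yaw=[0,0,0,0,0],
)

```text
time_s: 0.93
ee_pos: [190.5, 595.1, 391.7]
tool_rot: [-0.0, 0.154, 0.988, -0.0]
force: [-0.3, 0.2, -0.2]
finger_gap: 85.5
grasp_force: 0.0
```

Emit:
play_rows(
  dp=[
    [0,0,-0.14],
    [0,0,-0.28],
    [0,0,-0.42],
    [0,0,-0.54],
    [0,0,-0.6],
  ],
  yaw=[0,0,0,0,0],
)

```text
time_s: 1.35
ee_pos: [190.6, 595.4, 452.5]
tool_rot: [0.0, 0.154, 0.988, 0.001]
force: [-0.9, 0.5, 0.1]
finger_gap: 85.6
grasp_force: 0.0
```

Emit:
play_rows(
  dp=[
    [-0.14,-0.12,0],
    [-0.28,-0.24,0],
    [-0.42,-0.36,0],
    [-0.56,-0.48,0],
    [-0.7,-0.61,0],
  ],
  yaw=[-0.036,-0.072,-0.108,-0.144,-0.181],
)

```text
time_s: 1.77
ee_pos: [239.0, 515.0, 450.5]
tool_rot: [-0.0, -0.037, 0.999, -0.0]
force: [0.2, 0.4, -0.4]
finger_gap: 85.4
grasp_force: 0.0
```

Emit:
play_rows(
  dp=[
    [-0.08,-0.16,0],
    [-0.17,-0.33,0],
    [-0.25,-0.49,0],
    [-0.34,-0.66,0],
    [-0.42,-0.82,0],
  ],
  yaw=[0,0,0,0,0],
)

```text
time_s: 2.18
ee_pos: [286.7, 435.9, 450.8]
tool_rot: [-0.0, -0.035, 0.999, -0.0]
force: [0.2, -0.2, 0.5]
finger_gap: 85.1
grasp_force: 0.0
```

Emit:
play_rows(
  dp=[
    [-0.08,-0.16,0],
    [-0.17,-0.33,0],
    [-0.25,-0.49,0],
    [-0.34,-0.66,0],
    [-0.42,-0.82,0],
  ],
  yaw=[0,0,0,0,0],
)

```text
time_s: 2.6
ee_pos: [334.2, 357.0, 450.8]
tool_rot: [-0.0, -0.035, 0.999, -0.0]
force: [0.9, 0.1, -0.6]
finger_gap: 85.5
grasp_force: 0.0
```

Emit:
play_rows(
  dp=[
    [-0.08,-0.16,0],
    [-0.17,-0.33,0],
    [-0.25,-0.49,0],
    [-0.34,-0.66,0],
    [-0.42,-0.82,0],
  ],
  yaw=[0,0,0,0,0],
)

```text
time_s: 3.02
ee_pos: [381.8, 278.0, 450.8]
tool_rot: [-0.0, -0.034, 0.999, -0.0]
force: [-0.1, -0.8, 0.6]
finger_gap: 85.4
grasp_force: 0.0
```

Emit:
play_rows(
  dp=[
    [-0.08,-0.16,0],
    [-0.17,-0.33,0],
    [-0.25,-0.49,0],
    [-0.34,-0.66,0],
    [-0.42,-0.82,0],
  ],
  yaw=[0,0,0,0,0],
)

```text
time_s: 3.43
ee_pos: [429.3, 199.2, 450.8]
tool_rot: [-0.0, -0.035, 0.999, -0.0]
force: [0.7, -0.9, 1.1]
finger_gap: 85.2
grasp_force: 0.0
```

```bash
python3 mv.py 430 -222 180 94
```

```text
t 3.4333 at [429.3 199.2 450.8] toolY 93.96 F [ 0.7 -0.9  1.1] q7 [-0.8  -0.04  0.26  1.43  0.01  1.75  1.1 ] gap 85.2 0.0
dp units [ 0.282 -4.202  2.709] yaw units -0.0
```

Emit:
play_rows(
  dp=[
    [0.01,-0.17,0.05],
    [0.02,-0.34,0.1],
    [0.03,-0.5,0.15],
    [0.05,-0.67,0.2],
    [0.06,-0.84,0.25],
  ],
  yaw=[0,0,0,0,0],
)

```text
time_s: 3.85
ee_pos: [428.5, 115.2, 425.6]
tool_rot: [-0.0, -0.035, 0.999, -0.0]
force: [0.1, 0.4, -0.4]
finger_gap: 85.2
grasp_force: 0.0
```

Emit:
play_rows(
  dp=[
    [0.01,-0.17,0.12],
    [0.02,-0.34,0.24],
    [0.03,-0.5,0.36],
    [0.05,-0.67,0.48],
    [0.06,-0.84,0.6],
  ],
  yaw=[0,0,0,0,0],
)

```text
time_s: 4.27
ee_pos: [428.1, 30.9, 365.2]
tool_rot: [-0.0, -0.035, 0.999, 0.0]
force: [1.4, 0.1, 0.3]
finger_gap: 85.2
grasp_force: 0.0
```

Emit:
play_rows(
  dp=[
    [0.01,-0.17,0.12],
    [0.02,-0.34,0.24],
    [0.03,-0.5,0.36],
    [0.05,-0.67,0.48],
    [0.06,-0.84,0.6],
  ],
  yaw=[0,0,0,0,0],
)

```text
time_s: 4.68
ee_pos: [427.9, -53.2, 305.2]
tool_rot: [-0.0, -0.035, 0.999, 0.0]
force: [0.5, 0.4, -0.2]
finger_gap: 85.5
grasp_force: 0.0
```

Emit:
play_rows(
  dp=[
    [0.01,-0.17,0.12],
    [0.02,-0.34,0.24],
    [0.03,-0.5,0.36],
    [0.05,-0.67,0.48],
    [0.06,-0.84,0.6],
  ],
  yaw=[0,0,0,0,0],
)

```text
time_s: 5.1
ee_pos: [427.7, -137.4, 245.3]
tool_rot: [-0.0, -0.035, 0.999, 0.0]
force: [0.0, 0.3, 0.3]
finger_gap: 85.2
grasp_force: 0.0
```

Emit:
play_rows(
  dp=[
    [0.01,-0.2,0.14],
    [0.02,-0.4,0.3],
    [0.03,-0.6,0.45],
    [0.05,-0.76,0.58],
    [0.06,-0.84,0.65],
  ],
  yaw=[0,0,0,0,0],
)

```text
time_s: 5.52
ee_pos: [426.7, -222.6, 179.6]
tool_rot: [-0.001, -0.034, 0.999, -0.0]
force: [0.4, 0.1, 0.5]
finger_gap: 85.3
grasp_force: 0.0
```

```bash
python3 mv.py 430 -222 2 94; python3 - <<'E'
from m import *
d=shot("wrist"); P=pts(d); c=d["color"]; cv2.imwrite("pics/w1.png",c)
h=cv2.cvtColor(c,cv2.COLOR_BGR2HSV).astype(int)
box(d,P,(h[...,0]<14)&(h[...,1]>100)&(P[...,2]>5)&(P[...,2]<40),"tile",16); box(d,P,(h[...,0]<14)&(h[...,1]>100)&(P[...,2]>18)&(P[...,2]<40),"ribs")
E
```

```text
t 5.5167 at [ 426.7 -222.6  179.6] toolY 93.85 F [0.4 0.1 0.5] q7 [-0.44  0.04  0.85  1.93 -0.03  1.19  2.06] gap 85.3 0.0
dp units [-0.037  0.004  1.776] yaw units -0.001
tile px [364.   3.] c [ 271.  -192.8] size [ 4.5 44. ] long ang -86.1 z 9.0 area 288
tile px [538.  14.] c [267.6 -44.8] size [26.5 24.8] long ang 22.7 z 22.0 area 829
tile px [317. 181.] c [ 431.3 -223.8] size [109.7  59.6] long ang 4.8 z 16.0 area 6620
tile px [300. 319.] c [ 585.5 -231.4] size [76.1 44.9] long ang 67.3 z 11.0 area 2338
ribs px [543.  13.] c [271.2 -48.5] size [23.  16.2] long ang 21.3 z 29.1 area 515
ribs px [316. 148.] c [ 395.8 -226.9] size [ 9.4 49. ] long ang -86.1 z 19.7 area 555
ribs px [317. 220.] c [ 467.  -220.8] size [10.4 49.2] long ang -84.2 z 19.7 area 464
```

View pics/w1.png

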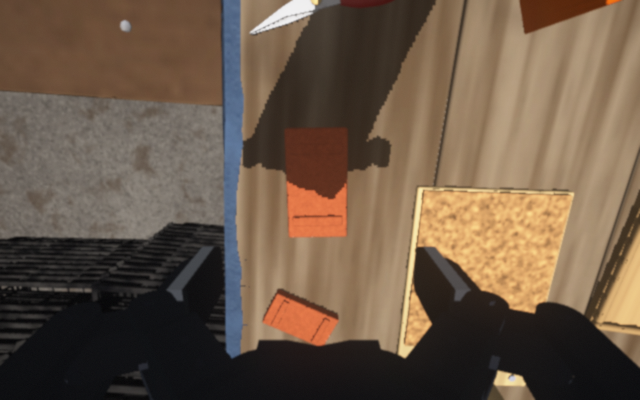

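Wrist view: the tile is at (317,181), ribs up, centred about (431,-224) with its long axis at 4.8°. Heights measured from the wrist depth are 16.0 mm for the slab and 19.7 mm for the ribs. I descend.

Emit:
play_rows(
  dp=[
    [-0.02,-0.01,0.2],
    [-0.04,-0.01,0.42],
    [-0.045,-0.015,0.64],
    [-0.045,-0.015,0.84],
    [-0.045,-0.015,1.0],
  ],
  yaw=[-0.009,-0.009,-0.009,-0.009,-0.009],
)

```text
time_s: 5.98
ee_pos: [432.2, -221.1, 79.8]
tool_rot: [-0.001, -0.044, 0.999, 0.0]
force: [0.7, -0.1, -0.9]
finger_gap: 85.6
grasp_force: 0.0
```

Emit:
play_rows(
  dp=[
    [0,0,0.2],
    [0,0,0.4],
    [0,0,0.58],
    [0,0,0.7],
    [0,0,0.76],
  ],
  yaw=[0,0,0,0,0],
)

```text
time_s: 6.4
ee_pos: [431.9, -221.2, 3.9]
tool_rot: [-0.001, -0.044, 0.999, 0.0]
force: [0.3, -0.4, -0.5]
finger_gap: 85.3
grasp_force: 0.0
```

```bash
python3 mv.py 431.3 -223.8 2 94.9; python3 - <<'E'
from m import *
d=shot("wrist"); cv2.imwrite("pics/w2.png",d["color"])
E
```

```text
t 6.4 at [ 431.9 -221.2    3.9] toolY 95.08 F [ 0.3 -0.4 -0.5] q7 [-0.28  0.38  0.76  2.07 -0.35  0.82  2.34] gap 85.3 0.0
dp units [ 0.008 -0.025  0.019] yaw units 0.001
```

View pics/w2.png

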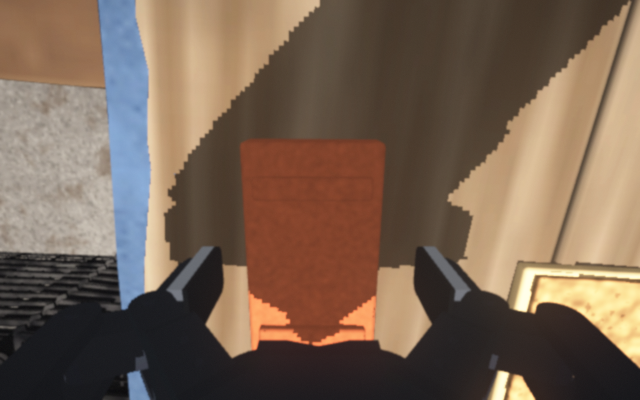

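The tile sits between the open fingers, px columns 242–385, fingertips at 222 and 415. I centre and close.

Emit:
play_rows(
  dp=[
    [0.008,-0.025,0.02],
    [0.008,-0.025,0.02],
    [0.008,-0.025,0.02],
    [0.008,-0.025,0.02],
    [0.008,-0.025,0.02],
  ],
  yaw=[0,0,0,0,0],
)

```text
time_s: 6.87
ee_pos: [432.5, -224.6, 3.8]
tool_rot: [0.001, -0.044, 0.999, 0.0]
force: [0.2, -0.3, -0.2]
finger_gap: 85.5
grasp_force: 0.0
```

Emit:
play_rows(
  dp=[
    [0,0,0],
    [0,0,0],
    [0,0,0],
    [0,0,0],
    [0,0,0],
  ],
  yaw=[0,0,0,0,0],
  claw=-1,
  squeeze=50,
)

```text
time_s: 7.28
ee_pos: [432.2, -224.5, 3.8]
tool_rot: [0.0, -0.044, 0.999, 0.0]
force: [-3.2, 2.4, 9.8]
finger_gap: 58.4
grasp_force: 52.0
```

Emit:
play_rows(
  dp=[
    [0,0,0],
    [0,0,0],
    [0,0,0],
    [0,0,0],
    [0,0,0],
  ],
  yaw=[0,0,0,0,0],
)

```text
time_s: 7.7
ee_pos: [432.3, -224.5, 3.8]
tool_rot: [0.0, -0.044, 0.999, 0.0]
force: [-3.2, 1.5, 9.5]
finger_gap: 58.4
grasp_force: 52.0
```

Emit:
play_rows(
  dp=[
    [0,0,-0.1],
    [0,0,-0.25],
    [0,0,-0.45],
    [0,0,-0.65],
    [0,0,-0.8],
  ],
  yaw=[0,0,0,0,0],
)

```text
time_s: 8.12
ee_pos: [432.0, -224.9, 84.9]
tool_rot: [0.0, -0.044, 0.999, -0.0]
force: [0.4, 0.0, -1.8]
finger_gap: 57.9
grasp_force: 55.6
```

Emit:
play_rows(
  dp=[
    [0,0,-0.15],
    [0,0,-0.32],
    [0,0,-0.5],
    [0,0,-0.65],
    [0,0,-0.75],
  ],
  yaw=[0,0,0,0,0],
)

```text
time_s: 8.53
ee_pos: [432.2, -224.9, 160.0]
tool_rot: [0.001, -0.044, 0.999, -0.0]
force: [0.4, -0.2, -2.0]
finger_gap: 58.3
grasp_force: 55.6
```

```bash
python3 mv.py 590 -36 180 91.5;  python3 - <<'E'
from m import *
d=shot("wrist"); cv2.imwrite("pics/w3.png",d["color"]); P=pts(d); c=d["color"]
h=cv2.cvtColor(c,cv2.COLOR_BGR2HSV).astype(int)
m=(h[...,0]<14)&(h[...,1]>100)&(P[...,2]>100)&(d["range_z"]>0)
Q=P[m]; print(len(Q)); ct=np.median(Q,0); print(ct.round(1), Q.min(0).round(1),Q.max(0).round(1))
A=np.c_[Q[:,:2]-ct[:2],np.ones(len(Q))]; print("slope",np.linalg.lstsq(A,Q[:,2],rcond=None)[0])
d=shot("scene"); P=pts(d); h=cv2.cvtColor(d["color"],cv2.COLOR_BGR2HSV).astype(int)
m=(h[...,0]<14)&(h[...,1]>150)&(P[...,2]>90)&(P[...,2]<260)&(P[...,1]<-180); Q=P[m]; print("scene",len(Q)); print(np.percentile(Q,[1,50,99],axis=0).round(1))
E
```

```text
t 8.5333 at [ 432.2 -224.9  160. ] toolY 95.02 F [ 0.4 -0.2 -2. ] q7 [-0.44  0.08  0.87  1.95 -0.07  1.14  2.12] gap 58.3 55.6
dp units [-1.737  1.744 -0.198] yaw units 0.029
29046
[ 417.7 -224.2  172.1] [ 375.2 -258.7  157.1] [ 476.2 -163.4  244.6]
slope [-1.22134888e-02  2.48142002e-01  1.74920864e+02]
scene 577
[[ 381.4 -293.5  159.3]
 [ 454.6 -243.3  172.7]
 [ 634.3 -199.9  228.8]]
```

Grasp is firm and level: the ribbed face is 12 mm above the TCP. Moving over the ramp.

Emit:
play_rows(
  dp=[
    [-0.15,0.15,-0.02],
    [-0.32,0.32,-0.05],
    [-0.5,0.5,-0.08],
    [-0.68,0.68,-0.1],
    [-0.87,0.87,-0.1],
  ],
  yaw=[0,0,0,0,0],
)

```text
time_s: 9.05
ee_pos: [511.2, -129.4, 167.6]
tool_rot: [-0.0, -0.044, 0.999, 0.0]
force: [-0.2, -0.6, -3.0]
finger_gap: 58.5
grasp_force: 55.6
```

Emit:
play_rows(
  dp=[
    [-0.2,0.2,-0.03],
    [-0.4,0.4,-0.06],
    [-0.6,0.6,-0.1],
    [-0.77,0.77,-0.1],
    [-0.87,0.87,-0.1],
  ],
  yaw=[0.005,0.01,0.017,0.024,0.029],
)

```text
time_s: 9.47
ee_pos: [591.0, -32.9, 176.8]
tool_rot: [-0.001, -0.015, 1.0, 0.0]
force: [-0.6, -0.5, -2.0]
finger_gap: 58.4
grasp_force: 55.6
```

```bash
python3 mv.py 590.5 -36 124 91.6;  python3 - <<'E'
from m import *
for n in("top","scene"):
    d=shot(n); P=pts(d); h=cv2.cvtColor(d["color"],cv2.COLOR_BGR2HSV).astype(int)
    cv2.imwrite(f"pics/{n}3.png",d["color"])
    m=(h[...,0]<14)&(h[...,1]>130)&(P[...,2]>120)&(P[...,2]<260)&(P[...,1]>-150); Q=P[m]; print(n,len(Q)); print(np.percentile(Q,[1,50,99],axis=0).round(1))
E
```

```text
t 9.4667 at [591.  -32.9 176.8] toolY 91.7 F [-0.6 -0.5 -2. ] q7 [-0.61  0.35  0.73  1.66 -0.25  1.23  1.78] gap 58.4 55.6
dp units [ 0.005 -0.031  0.528] yaw units 0.001
top 0Traceback (most recent call last):
  File "<stdin>", line 5, in <module>
    return _quantile_unchecked(
        a, q, axis, out, overwrite_input, method, keepdims, weights)
    return _ureduce(a,
                    func=_quantile_ureduce_func,
    ...<5 lines>...
                    overwrite_input=overwrite_input,
                    method=method)
    r = func(a, **kwargs)
    result = _quantile(arr,
                       quantiles=q,
    ...<2 lines>...
                       out=out,
                       weights=wgt)
    slices_having_nans = np.isnan(arr[-1, ...])
                                  ~~~^^^^^^^^^
IndexError: index -1 is out of bounds for axis 0 with size 0
```

Emit:
play_rows(
  dp=[
    [0.005,-0.031,0.12],
    [0.005,-0.031,0.28],
    [0.005,-0.031,0.42],
    [0.005,-0.031,0.5],
    [0.005,-0.031,0.53],
  ],
  yaw=[0,0,0,0,0],
)

```text
time_s: 9.93
ee_pos: [587.8, -40.6, 123.1]
tool_rot: [-0.002, -0.013, 1.0, -0.0]
force: [0.6, 0.7, -1.7]
finger_gap: 58.9
grasp_force: 55.5
```

```bash
python3 mv.py 590.5 -36 124 91.6;  python3 - <<'E'
from m import *
d=shot("scene"); a=d["color"][130:270,250:410]; cv2.imwrite("pics/s4.png",cv2.resize(a,(640,560),interpolation=2))
E
```

```text
t 9.9333 at [587.8 -40.6 123.1] toolY 91.47 F [ 0.6  0.7 -1.7] q7 [-0.58  0.4   0.71  1.72 -0.29  1.13  1.81] gap 58.9 55.5
dp units [-0.028  0.045 -0.009] yaw units -0.001
```

View pics/s4.png

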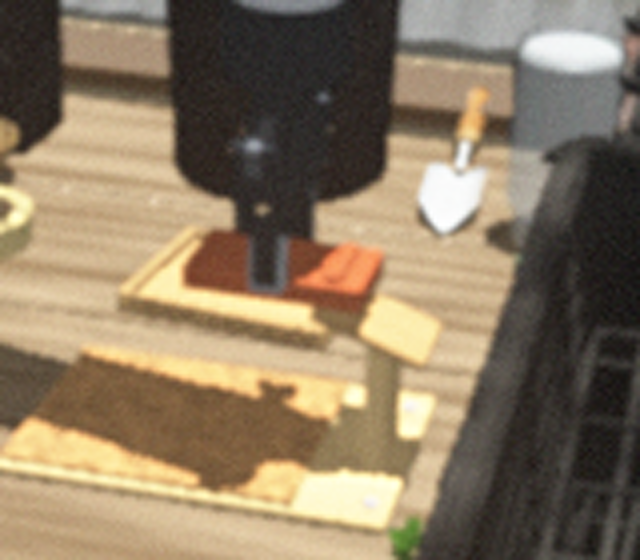

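The scene view shows the tile overhanging: the shadowed ramp edge at crop px ~315 and the tile end at ~370, about 32 mm of overlap. I correct the small offset, then release.

Emit:
play_rows(
  dp=[
    [-0.028,0.045,-0.009],
    [-0.028,0.045,-0.009],
    [-0.028,0.045,-0.009],
    [-0.028,0.045,-0.009],
    [-0.028,0.045,-0.009],
  ],
  yaw=[0,0,0,0,0],
)

```text
time_s: 10.4
ee_pos: [592.5, -34.5, 126.6]
tool_rot: [0.0, -0.014, 1.0, 0.0]
force: [-0.5, -0.3, -1.6]
finger_gap: 58.5
grasp_force: 55.6
```

```bash
python3 mv.py 590.5 -36 124 91.6
```

```text
t 10.4 at [592.5 -34.5 126.6] toolY 91.58 F [-0.5 -0.3 -1.6] q7 [-0.59  0.41  0.71  1.71 -0.29  1.13  1.8 ] gap 58.5 55.6
dp units [ 0.021 -0.015  0.026] yaw units -0.0
```

Emit:
play_rows(
  dp=[
    [0.015,-0.012,0.02],
    [0.015,-0.012,0.02],
    [0.015,-0.012,0.02],
    [0.015,-0.012,0.02],
    [0.015,-0.012,0.02],
  ],
  yaw=[0,0,0,0,0],
)

```text
time_s: 10.82
ee_pos: [590.9, -35.7, 124.2]
tool_rot: [0.0, -0.014, 1.0, 0.0]
force: [-0.4, 0.5, -2.0]
finger_gap: 58.4
grasp_force: 55.6
```

Emit:
play_rows(
  dp=[
    [0,0,0],
    [0,0,0],
    [0,0,0],
    [0,0,0],
    [0,0,0],
  ],
  yaw=[0,0,0,0,0],
)

```text
time_s: 11.23
ee_pos: [590.9, -35.7, 124.2]
tool_rot: [0.0, -0.014, 1.0, 0.0]
force: [-0.9, -0.7, -1.8]
finger_gap: 58.2
grasp_force: 55.6
```

Emit:
play_rows(
  dp=[
    [0,0,0],
    [0,0,0],
    [0,0,-0.1],
    [0,0,-0.3],
    [0,0,-0.6],
  ],
  yaw=[0,0,0,0,0],
  claw=1,
)

```text
time_s: 11.65
ee_pos: [589.7, -35.7, 183.7]
tool_rot: [-0.002, -0.014, 1.0, -0.0]
force: [0.2, 1.3, 0.2]
finger_gap: 85.1
grasp_force: 0.0
```

Emit:
play_rows(
  dp=[
    [0,0,-0.3],
    [0,0,-0.5],
    [0,0,-0.6],
    [0,0,-0.6],
    [0,0,-0.6],
  ],
  yaw=[0,0,0,0,0],
)

```text
time_s: 12.07
ee_pos: [590.8, -35.6, 243.9]
tool_rot: [0.0, -0.014, 1.0, 0.0]
force: [-0.0, 0.4, 0.1]
finger_gap: 85.8
grasp_force: 0.0
```

```bash
python3 mv.py 520 -38 200 91.6;  python3 - <<'E'
from m import *
for n in("scene","wrist","top"):
    d=shot(n); P=pts(d); h=cv2.cvtColor(d["color"],cv2.COLOR_BGR2HSV).astype(int)
    cv2.imwrite(f"pics/{n}5.png",d["color"])
    if n=="scene": cv2.imwrite("pics/s5.png",cv2.resize(d["color"][150:310,190:390],(800,600),interpolation=2))
    m=(h[...,0]<14)&(h[...,1]>110)&(P[...,2]>18)&(P[...,2]<150)&(P[...,1]>-150)&(P[...,0]>380); box(d,P,m,n,32)
E
```

```text
t 12.0667 at [590.8 -35.6 243.9] toolY 91.58 F [-0.   0.4  0.1] q7 [-0.62  0.3   0.75  1.57 -0.21  1.36  1.75] gap 85.8 0.0
dp units [ 0.708 -0.005  0.439] yaw units -0.0
scene px [294. 230.] c [523.4 -51.2] size [114.9  81.5] long ang 2.0 z 31.2 area 699
wrist px [318. 101.] c [519.  -37.6] size [108.9  59.6] long ang 1.8 z 31.8 area 6061
```

View pics/s5.png

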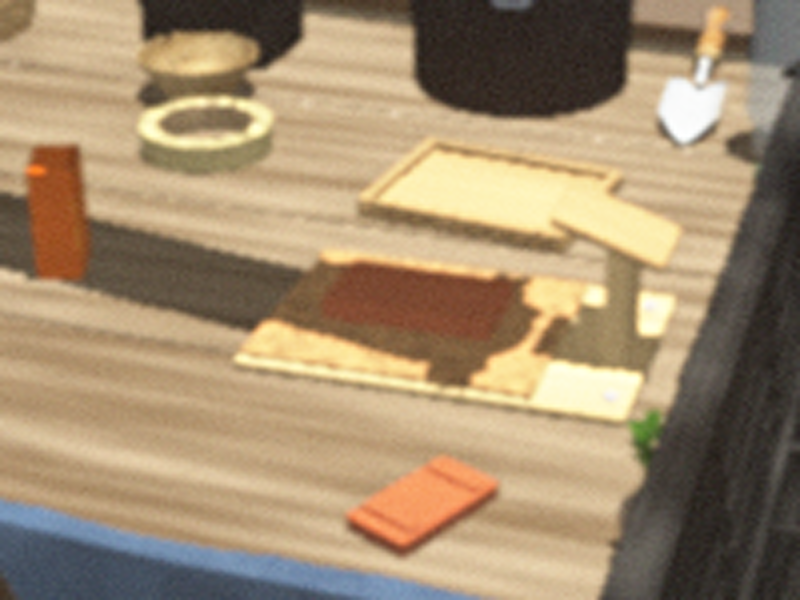

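The tile lies ribs down on the pad (crop px ~(420,300)). The wrist depth gives an even top at z = 31.8, which is 12 + 20. Centre is (519,-37.6) with the long axis at 1.8°. I pick it up again, gripping shallow so the fingers stay above the tray walls.

Emit:
play_rows(
  dp=[
    [0.15,0,0.05],
    [0.32,0,0.2],
    [0.5,0,0.4],
    [0.65,0,0.6],
    [0.72,0,0.8],
  ],
  yaw=[-0.001,-0.002,-0.002,-0.002,-0.002],
)

```text
time_s: 12.63
ee_pos: [516.7, -37.8, 162.3]
tool_rot: [-0.001, -0.016, 1.0, 0.0]
force: [-0.1, -0.3, -0.9]
finger_gap: 85.4
grasp_force: 0.0
```

Emit:
play_rows(
  dp=[
    [0,0,0.2],
    [0,0,0.4],
    [0,0,0.6],
    [0,0,0.75],
    [0,0,0.8],
  ],
  yaw=[0,0,0,0,0],
)

```text
time_s: 13.05
ee_pos: [516.8, -37.7, 81.2]
tool_rot: [-0.002, -0.016, 1.0, -0.0]
force: [-0.7, 0.1, -0.2]
finger_gap: 85.4
grasp_force: 0.0
```

```bash
python3 mv.py 519 -37.6 22 91.8;  python3 - <<'E'
from m import *
d=shot("wrist"); P=pts(d); h=cv2.cvtColor(d["color"],cv2.COLOR_BGR2HSV).astype(int)
m=(h[...,0]<14)&(h[...,1]>110)&(P[...,2]>20)&(P[...,2]<45)&(P[...,1]>-150)&(P[...,0]>380); box(d,P,m,"w",32)
Q=P[m]; A=np.c_[Q[:,:2]-[519,-38],np.ones(len(Q))]; print(np.linalg.lstsq(A,Q[:,2],rcond=None)[0])
d=shot("top"); P=pts(d); h=cv2.cvtColor(d["color"],cv2.COLOR_BGR2HSV).astype(int); z=P[...,2]
roi=np.zeros(z.shape,bool); roi[190:285,228:297]=1
# tray by colour: bright pale yellow vs desk
for v in (225,237,250): print([(u,*h[v,u],round(float(z[v,u]))) for u in range(232,296,3)])
E
```

```text
t 13.05 at [516.8 -37.7  81.2] toolY 91.81 F [-0.7  0.1 -0.2] q7 [-0.65  0.29  0.72  1.94 -0.23  1.    1.78] gap 85.4 0.0
dp units [-0.025  0.001  0.591] yaw units 0.0
w px [319. 214.] c [518.3 -37.6] size [109.   59.4] long ang 1.8 z 31.8 area 15339
[ 1.85878574e-03 -5.30492438e-04  3.18062426e+01]
[(232, np.int64(16), np.int64(85), np.int64(186), -2), (235, np.int64(16), np.int64(72), np.int64(212), -1), (238, np.int64(16), np.int64(73), np.int64(199), -1), (241, np.int64(16), np.int64(89), np.int64(170), -1), (244, np.int64(23), np.int64(98), np.int64(241), 18), (247, np.int64(23), np.int64(93), np.int64(243), 6), (250, np.int64(23), np.int64(92), np.int64(244), 7), (253, np.int64(23), np.int64(90), np.int64(244), 11), (256, np.int64(27), np.int64(71), np.int64(247), 3), (259, np.int64(26), np.int64(75), np.int64(247), 9), (262, np.int64(27), np.int64(73), np.int64(247), 6), (265, np.int64(25), np.int64(75), np.int64(247), 5), (268, np.int64(26), np.int64(76), np.int64(247), 13), (271, np.int64(26), np.int64(77), np.int64(247), 7), (274, np.int64(26), np.int64(73), np.int64(247), 
[... 2025 characters left out ...]
), 5), (259, np.int64(26), np.int64(73), np.int64(247), 9), (262, np.int64(26), np.int64(79), np.int64(246), 4), (265, np.int64(25), np.int64(77), np.int64(247), 11), (268, np.int64(25), np.int64(74), np.int64(247), 6), (271, np.int64(26), np.int64(78), np.int64(247), 5), (274, np.int64(26), np.int64(73), np.int64(247), 8), (277, np.int64(25), np.int64(80), np.int64(246), 6), (280, np.int64(22), np.int64(93), np.int64(242), 12), (283, np.int64(21), np.int64(104), np.int64(236), 17), (286, np.int64(17), np.int64(83), np.int64(185), -1), (289, np.int64(18), np.int64(69), np.int64(217), 2), (292, np.int64(19), np.int64(73), np.int64(212), 1), (295, np.int64(17), np.int64(79), np.int64(211), 1)]
```

Emit:
play_rows(
  dp=[
    [-0.018,0,0.12],
    [-0.018,0,0.28],
    [-0.018,0,0.45],
    [-0.018,0,0.55],
    [-0.018,0,0.59],
  ],
  yaw=[0,0,0,0,0],
)

```text
time_s: 13.57
ee_pos: [520.2, -37.6, 24.0]
tool_rot: [-0.001, -0.016, 1.0, -0.0]
force: [0.1, -0.1, -0.3]
finger_gap: 85.4
grasp_force: 0.0
```

Emit:
play_rows(
  dp=[
    [0,0,0],
    [0,0,0],
    [0,0,0],
    [0,0,0],
    [0,0,0],
  ],
  yaw=[0,0,0,0,0],
)

```text
time_s: 13.98
ee_pos: [521.1, -37.5, 25.8]
tool_rot: [0.001, -0.016, 1.0, 0.0]
force: [-1.0, -0.1, -0.6]
finger_gap: 85.5
grasp_force: 0.0
```

Emit:
play_rows(
  dp=[
    [0.022,0,0.035],
    [0.022,0,0.035],
    [0.022,0,0.035],
    [0.022,0,0.035],
    [0.022,0,0.035],
  ],
  yaw=[0,0,0,0,0],
)

```text
time_s: 14.4
ee_pos: [518.6, -37.7, 21.7]
tool_rot: [0.0, -0.016, 1.0, 0.0]
force: [1.2, 0.1, -0.8]
finger_gap: 85.2
grasp_force: 0.0
```

Emit:
play_rows(
  dp=[
    [0,0,0],
    [0,0,0],
    [0,0,0],
    [0,0,0],
    [0,0,0],
  ],
  yaw=[0,0,0,0,0],
  claw=-1,
  squeeze=50,
)

```text
time_s: 14.82
ee_pos: [518.6, -37.7, 22.2]
tool_rot: [0.0, -0.016, 1.0, 0.0]
force: [-3.0, 0.6, 8.1]
finger_gap: 58.1
grasp_force: 52.0
```

Emit:
play_rows(
  dp=[
    [0,0,0],
    [0,0,0],
    [0,0,0],
    [0,0,0],
    [0,0,0],
  ],
  yaw=[0,0,0,0,0],
)

```text
time_s: 15.23
ee_pos: [518.6, -37.7, 22.2]
tool_rot: [-0.0, -0.016, 1.0, 0.0]
force: [-3.3, 0.1, 8.8]
finger_gap: 58.2
grasp_force: 52.0
```

Emit:
play_rows(
  dp=[
    [0,0,-0.1],
    [0,0,-0.25],
    [0,0,-0.42],
    [0,0,-0.58],
    [0,0,-0.7],
  ],
  yaw=[0,0,0,0,0],
)

```text
time_s: 15.65
ee_pos: [518.7, -37.8, 93.2]
tool_rot: [0.0, -0.016, 1.0, 0.0]
force: [0.8, 0.1, -1.9]
finger_gap: 58.0
grasp_force: 55.0
```

Emit:
play_rows(
  dp=[
    [0.01,0.1,-0.08],
    [0.02,0.25,-0.16],
    [0.03,0.43,-0.24],
    [0.04,0.6,-0.3],
    [0.04,0.75,-0.3],
  ],
  yaw=[0,0,0,0,0],
)

```text
time_s: 16.07
ee_pos: [512.4, 38.3, 123.1]
tool_rot: [0.001, -0.016, 1.0, 0.0]
force: [0.7, 0.4, -1.6]
finger_gap: 58.0
grasp_force: 55.0
```

Emit:
play_rows(
  dp=[
    [0,0.15,0],
    [0.01,0.3,0],
    [0.02,0.43,0],
    [0.03,0.5,0],
    [0.04,0.54,0],
  ],
  yaw=[0,0,0,0,0],
)

```text
time_s: 16.48
ee_pos: [506.2, 91.9, 121.8]
tool_rot: [-0.0, -0.016, 1.0, 0.0]
force: [-0.2, -0.1, -2.1]
finger_gap: 58.0
grasp_force: 55.0
```

```bash
python3 mv.py 502.6 165 100 85;  python3 - <<'E'
from m import *
d=shot("wrist"); np.savez("w6.npz",P=pts(d),c=d["color"],c2w=d["c2w"],k=[d[k] for k in("fx","fy","cx","cy")]); cv2.imwrite("pics/w6.png",d["color"])
E
```

```text
t 16.4833 at [506.2  91.9 121.8] toolY 91.88 F [-0.2 -0.1 -2.1] q7 [-0.87  0.21  0.67  1.91 -0.15  1.07  1.47] gap 58.0 55.0
dp units [0.012 0.731 0.218] yaw units 0.057
```

View pics/w6.png

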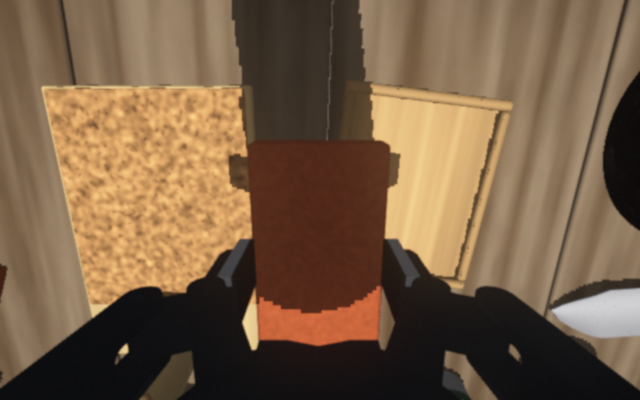

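The wrist view shows the held tile (smooth side up) in the middle, and the tray's near edge running from (350,84) to (513,103) and its left edge down to about (464,290).

```bash
python3 - <<'E'
from m import *
f=np.load("w6.npz"); d=dict(c2w=f["c2w"],**dict(zip(("fx","fy","cx","cy"),f["k"]))); P=f["P"]; h=cv2.cvtColor(f["c"],cv2.COLOR_BGR2HSV).astype(int)
def line(px):  # fit through transition points
    q=np.array([ray(d,u,v,16)[:2] for u,v in px],np.float32); vx,vy,x,y=cv2.fitLine(q,cv2.DIST_HUBER,0,.1,.01).ravel()
    print(len(q),"ang",np.degrees(np.arctan2(vy,vx)).round(2)); return np.array([x,y]),np.array([vx,vy])
z=P[...,2]; m=(z>11)&(z<22)
near=[(u,next(v for v in range(70,130) if m[v:v+3,u].all())) for u in range(385,500,4)]
left=[(next(u for u in range(530,440,-1) if m[v,u-2:u+1].all()),v) for v in range(125,275,4)]
print(near[::6],left[::8])
a,da=line(near); b,db=line(left)
t=np.linalg.solve(np.c_[da,-db],b-a); c=a+t[0]*da
ex=db*np.sign(db[0]); ey=da*np.sign(da[1]); print("corner",c,"centre",c+80*ex-63*ey, "floor z",np.median(z[130:230,410:460]).round(1),"wall z",np.median([z[v+3,u] for u,v in near]).round(1))
t=np.load("top0.npz"); d=dict(c2w=t["c2w"],**dict(zip(("fx","fy","cx","cy"),t["k"]))); h=cv2.cvtColor(t["c"],cv2.COLOR_BGR2HSV).astype(int)
roi=np.zeros(h.shape[:2],bool); roi[195:280,230:298]=1
box(d,t["P"],roi&(h[...,0]>=20)&(h[...,2]>225),"top tray",16)
E
```

```text
[(385, 84), (409, 87), (433, 90), (457, 93), (481, 97)] [(507, 125), (498, 157), (489, 189), (481, 221), (472, 253)]
29 ang 84.86
38 ang -4.96
corner [429.0244 234.2381] centre [503.08398 164.57666] floor z 7.8 wall z 15.8
top tray px [264. 236.] c [502.3 167.4] size [123.2 157.8] long ang -5.1 z 8.6 area 2252
```

Emit:
play_rows(
  dp=[
    [0.002,0.14,0.03],
    [0.004,0.3,0.15],
    [0.006,0.48,0.3],
    [0.009,0.64,0.45],
    [0.009,0.732,0.6],
  ],
  yaw=[0.01,0.025,0.04,0.05,0.057],
)

```text
time_s: 16.95
ee_pos: [503.2, 165.3, 61.2]
tool_rot: [0.0, 0.044, 0.999, 0.0]
force: [-1.3, -0.2, -1.9]
finger_gap: 58.2
grasp_force: 55.0
```

Emit:
play_rows(
  dp=[
    [0,0,0],
    [0,0,0],
    [0,0,0],
    [0,0,0],
    [0,0,0],
  ],
  yaw=[0,0,0,0,0],
)

```text
time_s: 17.37
ee_pos: [503.9, 163.3, 62.7]
tool_rot: [0.001, 0.044, 0.999, 0.0]
force: [0.2, -0.2, -1.5]
finger_gap: 58.1
grasp_force: 55.0
```

```bash
python3 mv.py 502.9 165 19 85
```

```text
t 17.3667 at [503.9 163.3  62.7] toolY 84.9 F [ 0.2 -0.2 -1.5] q7 [-0.94  0.33  0.62  1.93 -0.23  0.96  1.28] gap 58.1 55.0
dp units [0.012 0.015 0.437] yaw units -0.001
```

Emit:
play_rows(
  dp=[
    [0.012,0.015,0.1],
    [0.012,0.015,0.22],
    [0.012,0.015,0.32],
    [0.012,0.015,0.38],
    [0.012,0.015,0.4],
  ],
  yaw=[0,0,0,0,0],
)

```text
time_s: 17.78
ee_pos: [501.2, 165.2, 19.9]
tool_rot: [-0.001, 0.044, 0.999, -0.001]
force: [-0.2, 0.5, -0.7]
finger_gap: 58.1
grasp_force: 55.0
```

Emit:
play_rows(
  dp=[
    [0,0,0],
    [0,0,0],
    [0,0,0],
    [0,0,0],
    [0,0,0],
  ],
  yaw=[0,0,0,0,0],
)

```text
time_s: 18.2
ee_pos: [502.4, 165.9, 22.0]
tool_rot: [0.0, 0.044, 0.999, 0.0]
force: [0.3, 0.7, -1.8]
finger_gap: 58.2
grasp_force: 55.0
```

```bash
python3 mv.py 502.9 165 18.6 85
```

```text
t 18.2 at [502.4 165.9  22. ] toolY 84.97 F [ 0.3  0.7 -1.8] q7 [-0.91  0.39  0.59  1.95 -0.28  0.88  1.31] gap 58.2 55.0
dp units [-0.006 -0.008  0.034] yaw units -0.0
```

Emit:
play_rows(
  dp=[
    [-0.006,-0.008,0.01],
    [-0.006,-0.008,0.02],
    [-0.006,-0.008,0.03],
    [-0.006,-0.008,0.033],
    [-0.006,-0.008,0.033],
  ],
  yaw=[0,0,0,0,0],
)

```text
time_s: 18.62
ee_pos: [502.6, 164.9, 18.3]
tool_rot: [-0.0, 0.044, 0.999, 0.0]
force: [-0.8, 1.0, -2.2]
finger_gap: 58.2
grasp_force: 55.0
```

Emit:
play_rows(
  dp=[
    [0,0,0],
    [0,0,0],
    [0,0,0],
    [0,0,0],
    [0,0,0],
  ],
  yaw=[0,0,0,0,0],
)

```text
time_s: 19.03
ee_pos: [502.7, 164.9, 18.4]
tool_rot: [0.0, 0.044, 0.999, 0.0]
force: [0.6, -0.3, -1.7]
finger_gap: 57.9
grasp_force: 55.0
```

Emit:
play_rows(
  dp=[
    [0,0,0.006],
    [0,0,0.006],
    [0,0,0.006],
    [0,0,0.006],
    [0,0,0.006],
  ],
  yaw=[0,0,0,0,0],
)

```text
time_s: 19.45
ee_pos: [502.8, 165.0, 18.3]
tool_rot: [-0.0, 0.044, 0.999, 0.0]
force: [-2.9, -1.3, 6.3]
finger_gap: 57.9
grasp_force: 55.8
```

Emit:
play_rows(
  dp=[
    [0,0,0],
    [0,0,0],
    [0,0,0],
    [0,0,0],
    [0,0,0],
  ],
  yaw=[0,0,0,0,0],
  claw=0.7,
)

```text
time_s: 19.87
ee_pos: [502.8, 164.9, 17.8]
tool_rot: [0.0, 0.044, 0.999, 0.0]
force: [-0.5, 0.4, 0.2]
finger_gap: 72.6
grasp_force: 0.0
```

Emit:
play_rows(
  dp=[
    [0,0,-0.05],
    [0,0,-0.2],
    [0,0,-0.45],
    [0,0,-0.75],
    [0,0,-1.0],
  ],
  yaw=[0,0,0,0,0],
)

```text
time_s: 20.28
ee_pos: [502.8, 164.6, 119.7]
tool_rot: [0.0, 0.044, 0.999, -0.0]
force: [-0.3, 0.2, -0.1]
finger_gap: 72.5
grasp_force: 0.0
```

Emit:
play_rows(
  dp=[
    [0,0,-0.25],
    [0,0,-0.5],
    [0,0,-0.75],
    [0,0,-0.9],
    [0,0,-1.0],
  ],
  yaw=[0,0,0,0,0],
)

```text
time_s: 20.7
ee_pos: [503.3, 164.9, 220.1]
tool_rot: [0.001, 0.044, 0.999, 0.001]
force: [0.7, -0.4, -0.3]
finger_gap: 72.7
grasp_force: 0.0
```

```bash
python3 mv.py 502.9 165 18.6 85; python3 - <<'E'
from m import *
d=shot("wrist"); P=pts(d); h=cv2.cvtColor(d["color"],cv2.COLOR_BGR2HSV).astype(int); cv2.imwrite("pics/w7.png",d["color"])
m=(h[...,0]<14)&(h[...,1]>110)&(P[...,2]>18)&(P[...,2]<45)&(P[...,1]>60)&(P[...,0]>380); box(d,P,m,"w",28)
Q=P[m]; A=np.c_[Q[:,:2]-[503,165],np.ones(len(Q))]; print(np.linalg.lstsq(A,Q[:,2],rcond=None)[0])
E
```

```text
t 20.7 at [503.3 164.9 220.1] toolY 84.95 F [ 0.7 -0.4 -0.3] q7 [-1.01  0.13  0.67  1.76 -0.09  1.28  1.16] gap 72.7 0.0
dp units [ 0.008 -0.004  2.015] yaw units -0.0
w px [318. 169.] c [503. 165.] size [ 59.6 108.9] long ang -5.1 z 27.8 area 5628
[-3.44087442e-03 -1.61641861e-02  2.77759699e+01]
```

View pics/w7.png

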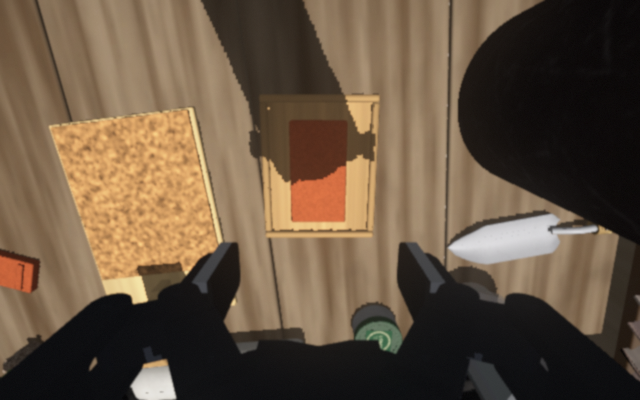

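The tile lies smooth side up and centred in the tray, at px (318,169). Its top is level at z = 27.8 and it is aligned at -5.1°. The gripper is clear, so I hand in.

```bash
python3 -c "
from workcell import arm
print(arm.finish_job())"
```

```text
the job is handed in; nothing more can be done
None
```

The large tile turned over on the first drop and landed ribs down on the pad. It now lies smooth side up, lengthwise and centred in the tray; I never moved the tin or the seedling, and I handed the job in at about 21 s of the 61 s allowed.

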